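# Set up a power reading on the optical bench

### The arm

A 6-joint arm with a two-finger parallel gripper is mounted at the origin on the work surface. World frame = base frame: x ahead of the robot, y to its left, z up, the work surface at z = 0. Lengths are in m, angles in rad, forces in N, time in s.
With the tool pointing down it reaches from about 0.35 to 0.975 m from the base axis. Payload 4.9 kg.
Tool frame: the origin (TCP) lies at the very end of the fingers, on their centre line; the grasp point (between the pads) lies behind it (manip.pinch_z is the y of the grasp point in the tool frame, in m); y points along the fingers, x is the direction in which the jaws open and shut, and the axes are right-handed (so a half turn about y gives the same grasp; the last joint's range is limited). The gripper opens to 85 mm and grips with 20 to 120 N. Pads are 22 mm wide; open, the fingers measure 114 mm over their backs; the gripper's body (76 mm by 85 mm) begins 54 mm behind the grasp point. The pads swing forward as they close: fully open they stand 13 mm farther back than shut.
Start: joints at [1.074, 0.053, 1.613, -0, 1.476, -0.119], TCP at [0.231, 0.581, 0.231] pointing down, gripper open.
Joint ranges: [-3.01, 3.01], [-1.01, 2.22], [0.06, 2.58], [-1.02, 4.17], [0.09, 2.62], [-3.14, 3.14]. Speed limits (rad/s): [2.57, 2.57, 3.14, 3.14, 3.14, 3.14].

### API

Orientations are given as a unit quaternion [w, x, y, z].
In Python, from plant import manip gives the robot as it stands.
- The arm moves only by the tool drive_tool, never from a script. Its argument "motion" is a list of rows, each a list of 3 entries, a list of its own where there are three numbers: the shift along the tool's x, y, z in units of 25 mm (1.0 is 25 mm), then the turn, a rotation vector about the tool's x, y, z in units of 5 degrees (1.0 is 5 degrees), then the closure, from -1 (fully open) to 1 (shut). A call has 1 to 12 rows; each row shifts and turns the commanded pose from where the row before left it, along the tool's axes as they then stand; what a row does not reach is not made up. A row lasts 1/10 s, in which the tool goes at most 50 mm and 8.59 degrees, less where a joint would pass 70% of its speed; a pose out of reach is approached as far as the arm can. A call is refused whole if a number of a shift passes 1 or a number of a turn 1, either way. A call with a gripper value outside its range is refused whole. The fingers move at their own pace and stop on an object; the grip force is fixed at half the most. Time passes only in rows, so rows that do not move let the fingers close. It gives the time, the measured TCP pose, the force and the opening at its end, in the units of the state.
- manip.state(): the state, without advancing time (a new reading comes with each control period).
- manip.grab_frame(name): name is "scene" or "top" or "wrist"; returns a dict with "img" (420x560x3 uint8, blue, green, red), "range_z" (420x560 float32, m along the optical axis (not along the pixel's ray), 0 where there is no reading), "camera_matrix" (3x3 intrinsics, pixels), "world_from_camera" (4x4, takes a point from camera to world coordinates); the wrist camera has in their place "T_tool_cam" (4x4, takes a point from camera to tool coordinates, whose origin is the TCP and whose axes are the tool frame's). Camera axes: x right, y down, z forward; pixel columns grow to the right and rows downward; lengths in m; the calibration is good to about 2 mm. A picture is of the moment at which its call begins: read the wrist's pose just before it.
- manip.job_done(): hands the job in, once; it reports no verdict.
The state is a dict: "time": time; "joint_pos": joint angles; "joint_vel": joint speeds; "joint_efforts": joint torques, N m; "tool_pos": TCP position; "tool_rot": TCP orientation; "contact_force": force on the tool from outside, world axes, zero at the start; "ft_torque": the same for the moment, N m; "gripper_width": opening from 0.0 (shut) to 1.0 (fully open).
Only numpy, scipy, OpenCV 4.12 (cv2) and the standard library are available. Lean on these libraries where they do the work, as an engineer would, in place of code of your own. Each camera call takes 0.05 s, during which the arm holds its last target. There are 200 camera calls.

### The job

Slide the black fader on the laser driver fully down to zero, then hang the red sensor head by its hook on the crossbar of the spring-balanced arm: let it down gently and let go only once the arm has sunk under it and come to rest. With the fader still at zero, slide the lens carriage along its rail until its white pointer stands opposite the yellow index, and finally slide the fader up until its white line is level with the green mark. Leave the blue head and everything else on the bench where they are.

Things in the scene. Friction and masses are not known exactly. Their poses are not given: they have to be found in the camera images.
- driver_box: grey laser driver box, fixed, 130 (x) x 220 (y) x 45 high; origin: centre of its underside. The fader track runs along its y axis in the middle of the top, z = 45.
- fader (a joint): position of the black fader cap along the driver box's +y, in m: 0 = fully down against the stop at the track's -y end, 0.12 = fully up. The cap's centre lies at y = joint - 0.060 in the driver box frame. It stays where it is left; about 1.5 N of friction.
- fader_line (a point): middle of the white line on top of the fader cap; the cap is 60 (x, across the track) x 24 (y, along it) x 35 high (box-shaped, standing on the box top, its top at z = 81.5 above the table); the line runs along x at the cap's centre. Axes as the driver box.
- green_mark: green mark, 24 (x) x 8 (y) x 8 high, fixed on the driver box beside the track on the +x side (its centre is 50 off the track's axis); origin: centre of its underside; its axes are parallel to the box's. The fader line is level with it when both have the same y in the box frame.
- rail: black optical rail, fixed, 50 (x) x 360 (y) x 30 high; origin: centre of its underside; the carriage runs along its y axis.
- carriage (a joint): position of the lens carriage along the rail's +y, in m, 0 to 0.22; the carriage's centre lies at y = joint - 0.110 in the rail frame. It stays where it is left; about 2.5 N of friction.
- carriage_grip (a point): centre of the top of the carriage's upright orange grip, a square post 24 x 24 standing 80 from the rail's axis on its -x side, from z = 35 up to 110 above the table; good for pushing along the rail with the fingertips at z = 70 to 90, clear of the lens (black round mount, 58 wide, its top 118 above the table, over the rail's axis). Axes as the rail.
- carriage_pointer (a point): tip of the carriage's white pointer, on the carriage's +x side, 46 from the rail's axis, 44 above the table. Same y (rail frame) as the centre of the carriage and of its orange grip.
- index: yellow index, an upright fin 40 (x) x 8 (y) x 30 high on a 40 x 30 foot, fixed beside the rail on its +x side; origin: on its underside in the fin's mid-plane, 62 from the rail's axis; its axes are parallel to the rail's. The pointer is opposite when both have the same y in the rail frame.
- balancer: spring-balanced swing arm on a steel post (38 thick, 268 tall) with a black foot 140 (x) x 120 (y), fixed; origin: centre of the foot's underside. The black arm reaches to +y from a hinge 217 above the table and ends in a yoke that carries the crossbar.
- balance_arm (a joint): angle by which the arm has sunk, rad: 0 = unloaded, at its upper stop, crossbar 250 above the table; grows as the crossbar sinks (about 0.22 m per rad). The spring holds it; the red head's full weight (mass not known exactly, 0.28 to 0.44 kg) sinks the crossbar by some 40 to 75 mm. It is damped and settles in about half a second.
- balance_bar (a point): middle of the steel crossbar, on its axis: a round bar 12 thick lying along the balancer's x axis, free between two cheeks 92 apart (18 high, level with the bar); 218 from the balancer's origin along its +y. The yoke's back plate is 70 behind the bar (towards the post). Nothing stands beyond the bar on the +y side.
- red_head: red sensor head, loose, standing upright: red housing 70 (x) x 50 (y) x 60 high, above it a steel hook and on top a black grip block, 180 high in all; origin: centre of its underside. To hang it, bring it over the crossbar moving along its own -y (towards the post, its x axis parallel to the crossbar) with the bar inside the hook's mouth, then lower it.
- red_head_grip (a point): grip point, centre of the black grip block on top of the red head: 24 (x) x 36 (y), from 138 to 180 above the head's origin, this point at 163; grasp from above.
- red_head_hook (a point): middle of the underside of the hook's roof, where the bar bears, 128 above the head's origin, over the housing's middle. Steel strap 24 wide (x): stem at y = 19 to 25 from housing to roof, shallow gabled roof (crest 131, eaves 124), tip at y = -19 to -25 reaching down to 110. The mouth, open to -y, lies between the housing's top (60) and the tip's end (110).
- blue_head: blue spare sensor head, loose, same shape and size as the red one; to be left alone.
- post_holder: black post holder on a 50 x 50 foot, 115 high, loose bystander; origin: centre of underside.
- lens_tube: black lens tube standing upright, 32 wide, 70 high, with a red band, loose bystander.
- hex_driver: screwdriver with orange handle lying on the bench past the rail's left (+y) end, loose bystander.
- cage_cube: black cage cube 50 x 50 x 50, loose bystander.

How it is judged:
On the way, in this order (a step that is already met when the one before it is completed fails the run):
1. the fader is fully down at zero (value of joint fader below 0.004 m), for 0.2 s.
2. the red head hangs on the crossbar, the arm has sunk under it and come to rest while the head is still held (contact force between red_head and balancer above 1.5 N and distance between red_head_hook and balance_bar below 0.025 m and value of joint balance_arm above 0.08 rad and value of joint fader below 0.008 m and linear speed of red_head below 0.03 m/s and velocity of joint balance_arm between -0.1 and 0.1 rad/s and contact force between the fingers and red_head above 0.5 N), for 0.15 s.
3. the red head is let go and hangs still (contact force between red_head and balancer above 1.5 N and distance between red_head_hook and balance_bar below 0.025 m and value of joint balance_arm above 0.08 rad and value of joint fader below 0.008 m and linear speed of red_head below 0.03 m/s and velocity of joint balance_arm between -0.1 and 0.1 rad/s and contact force between the fingers and red_head below 0.05 N), for 0.2 s.
4. with the fader still at zero, the carriage pointer stands opposite the yellow index (contact force between red_head and balancer above 1.5 N and distance between red_head_hook and balance_bar below 0.025 m and value of joint balance_arm above 0.08 rad and value of joint fader below 0.008 m and contact force between the fingers and red_head below 0.05 N and y of carriage_pointer in the frame of index between -0.005 and 0.005 m and velocity of joint carriage between -0.01 and 0.01 m/s), for 0.2 s.
5. the fader line is level with the green mark (contact force between red_head and balancer above 1.5 N and distance between red_head_hook and balance_bar below 0.025 m and value of joint balance_arm above 0.08 rad and contact force between the fingers and red_head below 0.05 N and y of carriage_pointer in the frame of index between -0.005 and 0.005 m and velocity of joint carriage between -0.01 and 0.01 m/s and y of fader_line in the frame of green_mark between -0.005 and 0.005 m and velocity of joint fader between -0.01 and 0.01 m/s), for 0.2 s.
At the end, for the whole second after the job is handed in: The red head hangs free and still from the crossbar of the sunk balance arm (roof of its hook within 25 mm of the bar's axis), the carriage pointer is within 5 mm of opposite the yellow index, the fader line is within 5 mm of level with the green mark, all at rest and released (all of step 5 and linear speed of red_head below 0.03 m/s and velocity of joint balance_arm between -0.1 and 0.1 rad/s); the robot touches nothing.
It fails at once if the balance arm was dropped or let spring (faster than 1 rad/s) (velocity of joint balance_arm above 1 rad/s or velocity of joint balance_arm below -1 rad/s).
It fails at once if the red head was tipped over (angle between red_head's own z axis and vertical above 0.6 rad).
It fails at once if the blue head or another loose thing was disturbed (moved more than 20 mm) (distance of any of blue_head, post_holder, lens_tube, hex_driver, cage_cube from where it was at the start of the episode above 0.02 m).
It also fails if it takes over 72 s, if anything falls off the work surface, if the arm or the gripper's body presses on something with over 40 N, if the wrist force passes 120 N, or if a joint passes its speed limit or range.

## Working session

There is one attempt and no reset: what is moved stays moved. The work goes in short steps, Python scripts to look and compute and a tool call to move; the robot and the scene stay as the last step left them, time stands still between calls to the robot, and variables do not carry over. Pictures are saved under pics/ and viewed, about 8 in all and at most 12, crops included, and the job is handed in when it is done.

Besides the shell and the picture viewer there is one more tool, called as a command line: name --argument value ..., lists and objects as JSON in quotes. drive_tool: Moves the arm, as the interface text tells. Its arguments: {"type":"object","properties":{"motion":{"type":"array","items":{"type":"array"}}},"required":["motion"]}

```bash
mkdir -p pics; ls; cat > h.py <<'E'
import numpy as np, cv2
from scipy.spatial.transform import Rotation as R
from plant import manip
def Tool(s=None):
    s=s or manip.state(); q=s["tool_rot"]; T=np.eye(4)
    T[:3,:3]=R.from_quat([q[1],q[2],q[3],q[0]]).as_matrix(); T[:3,3]=s["tool_pos"]; return T
def grab(n):
    s=manip.state(); f=manip.grab_frame(n)
    T=Tool(s)@np.array(f["T_tool_cam"]) if n=="wrist" else np.array(f["world_from_camera"])
    return f["img"],f["range_z"],np.array(f["camera_matrix"]),T
def cloud(d,K,T):
    v,u=np.mgrid[:d.shape[0],:d.shape[1]]
    P=np.stack([(u-K[0,2])/K[0,0]*d,(v-K[1,2])/K[1,1]*d,d],-1)
    P=P@T[:3,:3].T+T[:3,3]; P[d==0]=np.nan; return P
E
python3 - <<'E'
from h import *
for n in("scene","top"):
    i,d,K,T=grab(n); cv2.imwrite(f"pics/{n}0.png",i); np.savez(f"{n}0.npz",i=i,d=d,K=K,T=T); print(n,K[0,0],T.round(3).tolist())
s=manip.state(); print(s, manip.pinch_z, Tool().round(3).tolist())
E
```

```text
pics
scene 468.0894860932265 [[-0.478, 0.564, -0.673, 1.395], [0.878, 0.323, -0.352, 0.419], [0.019, -0.76, -0.65, 0.96], [0.0, 0.0, 0.0, 1.0]]
top 481.24318675419937 [[-0.042, -0.975, 0.219, 0.305], [-0.999, 0.042, -0.004, -0.012], [-0.005, -0.219, -0.976, 1.484], [0.0, 0.0, 0.0, 1.0]]
{'time': 0.1, 'joint_pos': array([ 1.07399105e+00,  5.33260181e-02,  1.61416242e+00, -2.92289166e-06,
        1.47601052e+00, -1.18986637e-01]), 'joint_vel': array([ 0.00075213, -0.00160088, -0.00369758, -0.00107426,  0.0005306 ,
       -0.00050018]), 'joint_efforts': array([ 5.88979965e-04, -3.94901454e+01, -3.71362996e+01, -1.06359441e-04,
        3.92111324e-03,  4.10888561e-05]), 'tool_pos': array([0.23027805, 0.58041872, 0.23016073]), 'tool_rot': array([-0.58468771,  0.58530901,  0.39661273, -0.39780898]), 'contact_force': array([-0.53853005,  0.38084464, -0.48501765]), 'ft_torque': array([ 0.00435111, -0.00827783, -0.08557194]), 'gripper_width': 1.0002828082601054} -0.0187 [[0.369, -0.001, -0.929, 0.23], [0.929, -0.002, 0.369, 0.58], [-0.002, -1.0, 0.0, 0.23], [0.0, 0.0, 0.0, 1.0]]
```

View pics/top0.png

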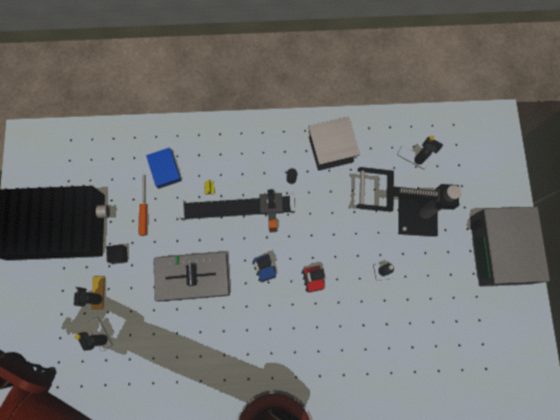

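View pics/scene0.png

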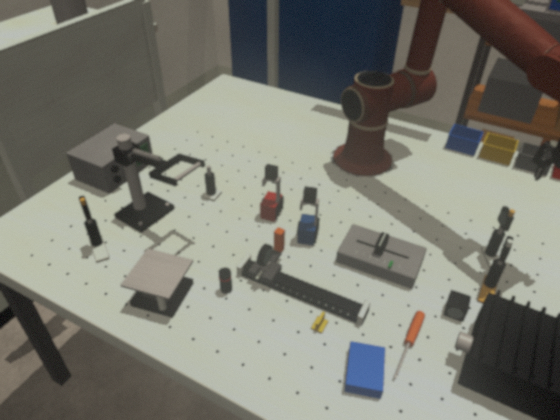

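The top view shows the driver box at (191,276), cap at (192,273), green mark at (178,260), rail from (183,210) to (294,203), orange grip at (273,225) and index at (209,187). It also shows the blue head at (264,267), red head at (314,278), balancer foot at (418,222) and crossbar near (355,190). In the scene view, both heads' hooks can be seen.

```bash
cat > m.py <<'E'
from h import *
z=np.load("top0.npz"); i,d,K,T=z["i"],z["d"],z["K"],z["T"]
P=cloud(d,K,T); hsv=cv2.cvtColor(i,cv2.COLOR_BGR2HSV); H,S,V=[hsv[...,k].astype(int) for k in range(3)]
v,u=np.mgrid[:420,:560]
def box(a,b,c,e): return (u>=a)&(u<=c)&(v>=b)&(v<=e)
def rep(n,m):
    p=P[m&np.isfinite(P[...,2])]
    if len(p)<3: print(n,"few",len(p));return
    (c,sz,a)=cv2.minAreaRect((p[:,:2]*1000).astype(np.float32)); print(n,len(p),"mean",p.mean(0).round(4),"med",np.median(p,0).round(4),"rect",np.round(c,1),np.round(sz,1),round(a,1),"z",p[:,2].min().round(3),p[:,2].max().round(3))
Z=P[...,2]
rep("table",box(230,300,400,350)&(Z<.03))
rep("boxtop",box(145,240,238,310)&(Z>.038)&(Z<.052))
rep("cap",box(145,240,238,310)&(Z>.07))
rep("green",box(145,240,238,310)&(H>45)&(H<85)&(S>100))
rep("rail",box(175,185,300,225)&(Z>.024)&(Z<.036))
rep("carr",box(175,185,300,225)&(Z>.06))
rep("orange",box(260,210,285,235)&(H<20)&(S>150)&(Z>.09))
rep("yellow",box(200,175,218,200)&(H>20)&(H<40)&(S>130))
for n,b in(("red",box(295,255,335,300)),("blue",box(245,245,285,290))):
    rep(n+" housing",b&(Z>.05)&(Z<.066)); rep(n+" roof",b&(Z>.115)&(Z<.137)); rep(n+" grip",b&(Z>.17))
rep("foot",box(390,180,445,245)&(Z>.004)&(Z<.03))
rep("posttop",box(430,175,470,215)&(Z>.25))
rep("yoke",box(340,160,396,220)&(Z>.2))
bm=box(340,160,396,220)&(Z>.2)
print("holder");rep("h",box(370,255,400,285)&(Z>.03))
i2,d2=i[230:310,230:350],0
c=np.hstack([cv2.resize(i[240:300,240:340],None,fx=5,fy=5,interpolation=3)[:, :],cv2.resize(i[155:215,340:400],None,fx=5,fy=5,interpolation=3)])
cv2.imwrite("pics/c1.png",c)
E
python3 m.py
```

```text
table 8689 mean [ 2.958e-01 -1.351e-01 -2.000e-04] med [ 2.955e-01 -1.354e-01 -2.000e-04] rect [ 296.3 -135.8] [516.9 147.3] 87.6 z -0.013 0.012
boxtop 2908 mean [0.4526 0.2311 0.0451] med [0.452  0.2296 0.0451] rect [453.5 232.5] [131.5 221.1] 2.5 z 0.038 0.052
cap 183 mean [0.4531 0.2266 0.0809] med [0.4529 0.2265 0.0812] rect [453.2 227. ] [24.2 59. ] 89.9 z 0.07 0.088
green 15 mean [0.503  0.2714 0.0533] med [0.5018 0.2707 0.0533] rect [503.7 271.4] [21.4  3.9] 3.1 z 0.049 0.057
rail 1024 mean [0.6659 0.1094 0.0302] med [0.665  0.122  0.0301] rect [685.   89.2] [358.1 104.5] 89.4 z 0.024 0.036
carr 176 mean [ 0.6439 -0.0166  0.1084] med [ 0.6538 -0.0161  0.1107] rect [639.4 -17.7] [109.7  23.6] 0.5 z 0.061 0.124
orange 54 mean [ 0.5895 -0.0196  0.11  ] med [ 0.5894 -0.0196  0.1097] rect [589.8 -19.5] [22.1 20.1] 1.2 z 0.105 0.118
yellow 99 mean [0.7362 0.1762 0.0145] med [0.7372 0.1745 0.0089] rect [735.4 177.6] [26.9 39.9] 88.9 z -0.002 0.036
red housing 250 mean [ 0.4248 -0.1325  0.0592] med [ 0.4162 -0.1322  0.0595] rect [ 429.8 -132.3] [69.5 56.9] 9.6 z 0.05 0.066
red roof 16
[... 394 characters left out ...]
1329] med [ 0.4682 -0.0081  0.1349] rect [468.   10.3] [24.  49.7] 18.9 z 0.12 0.137
blue grip 119 mean [0.4686 0.0106 0.1797] med [0.4689 0.011  0.1797] rect [469.3  10.6] [24.  35.2] 16.0 z 0.171 0.187
foot 1356 mean [ 0.6075 -0.4657  0.0161] med [ 0.6014 -0.4624  0.0169] rect [ 628.8 -477.4] [175.  211.1] 86.2 z 0.004 0.03
posttop 194 mean [ 0.62   -0.493   0.2652] med [ 0.6197 -0.4923  0.2662] rect [ 621.8 -494.9] [37.1 38. ] 75.7 z 0.25 0.273
yoke 762 mean [ 0.6414 -0.3015  0.2494] med [ 0.6397 -0.3089  0.2493] rect [ 642.2 -300.6] [109.5 113.1] 84.2 z 0.229 0.263
holder
h 139 mean [ 0.4454 -0.3448  0.0784] med [ 0.445  -0.3442  0.0827] rect [ 447.8 -349.2] [31.  31.6] 89.3 z 0.03 0.121
```

View pics/c1.png

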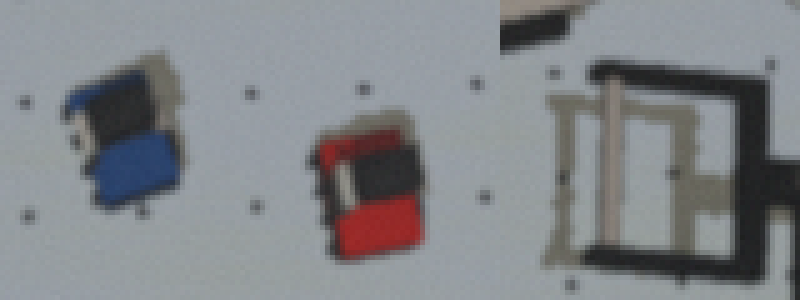

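```bash
cat >> h.py <<'E'
def go(x,y,z,yaw=None):
    "print units: shift in tool axes, and turn about tool y to bring tool-x heading to yaw deg"
    s=manip.state(); T=Tool(s); h=np.degrees(np.arctan2(T[1,0],T[0,0]))
    print("t",round(s["time"],2),"tcp",s["tool_pos"].round(4),"hd",h.round(2),"tilt",T[:3,1].round(3),"F",s["contact_force"].round(1),"w",round(s["gripper_width"],3))
    dp=np.array([x,y,z])-T[:3,3]
    print("units now",(T[:3,:3].T@dp/.025).round(2))
    if yaw is not None:
        print("turn y units",round(-(yaw-h)/5,2))
        c,n=np.cos(np.radians(yaw)),np.sin(np.radians(yaw)); print("units after turn",(np.array([dp@[c,n,0],-dp[2],dp@[-n,c,0]])/.025).round(2))
E
cat > m2.py <<'E'
exec(open("m.py").read().split("rep(\"table\"")[0])
# bar
m=box(340,160,396,220)&(Z>.235)&(V>95)&(S<60); rep("bar",m)
ch=box(340,160,396,220)&(Z>.235)&(V<70); rep("dark",ch)
p=P[m]; print(np.percentile(p,[5,50,95],axis=0).round(4).tolist())
b=box(440,180,470,215)&(Z>.262); rep("post",b)
# rail
rep("rail",box(183,195,258,220)&(Z>.024)&(Z<.036)&(V<90))
rep("yfin",box(200,175,218,200)&(H>20)&(H<40)&(S>130)&(Z>.024))
rep("carrgrip+lens",box(255,185,290,235)&(Z>.09))
w=box(255,180,290,205)&(V>120)&(Z>.035)&(Z<.055); rep("pointer",w)
z=np.load("scene0.npz"); cv2.imwrite("pics/c2.png",np.hstack([cv2.resize(z["i"][155:255,240:340],None,fx=4,fy=4,interpolation=3),cv2.resize(z["i"][230:330,180:280],None,fx=4,fy=4,interpolation=3)]))
E
python3 m2.py; python3 -c "
from h import *
go(.453,.2266,.13,92.5)"
```

```text
bar 174 mean [ 0.6469 -0.2634  0.2523] med [ 0.6487 -0.2596  0.2536] rect [ 641.8 -293.1] [ 93.5 110.8] 84.3 z 0.235 0.263
dark 483 mean [ 0.6381 -0.3138  0.2494] med [ 0.6333 -0.3276  0.2486] rect [ 642.1 -299.7] [105.8 112.6] 83.1 z 0.235 0.263
[[0.5907, -0.3048, 0.2386], [0.6487, -0.2596, 0.2536], [0.6909, -0.2512, 0.2589]]
post 159 mean [ 0.6211 -0.4946  0.2672] med [ 0.6211 -0.4949  0.267 ] rect [ 621.8 -494. ] [38.7 35.9] 3.0 z 0.262 0.273
rail 780 mean [0.6643 0.1393 0.0298] med [0.6642 0.1408 0.0298] rect [662.6 139. ] [ 48.4 235.1] 1.9 z 0.024 0.036
yfin 31 mean [0.7333 0.1775 0.0307] med [0.7331 0.1775 0.0303] rect [734.5 177.4] [ 7.7 38.2] 89.0 z 0.025 0.036
carrgrip+lens 189 mean [ 0.6342 -0.017   0.1104] med [ 0.6467 -0.0173  0.1106] rect [635.2 -18.4] [ 23.5 117.8] 89.6 z 0.09 0.124
pointer 7 mean [ 0.6822 -0.0767  0.037 ] med [ 0.6802 -0.0772  0.0363] rect [679.7 -75.9] [ 3.2 32.1] 87.3 z 0.035 0.039
t 0.1 tcp [0.2303 0.5804 0.2302] hd 68.35 tilt [-0.001 -0.002 -1.   ] F [-0.5  0.4 -0.5] w 1.0
units now [ -9.86   4.02 -13.5 ]
turn y units -4.83
units after turn [-14.53   4.01  -8.28]
```

drive_tool --motion '[[[-1,0,-1],[0,-0.97,0],-1],[[-1,0,-1],[0,-0.97,0],-1],[[-1,0,-1],[0,-0.97,0],-1],[[-1,0,-1],[0,-0.97,0],-1],[[-1,0,-1],[0,-0.97,0],-1]]'

```text
time: 0.6
tool_pos: [0.3264, 0.4324, 0.2308]
tool_rot: [0.487, -0.487, -0.512, 0.513]
contact_force: [0.5, 0.4, 0.7]
gripper_width: 0.999
```

View pics/c2.png

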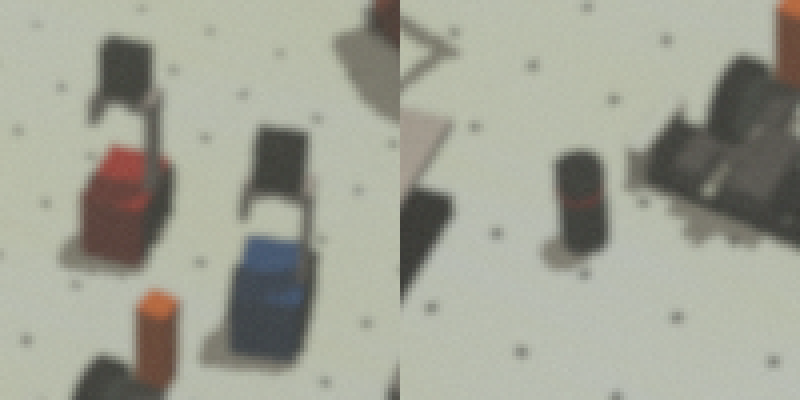

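```bash
python3 -c "
from h import *
go(.453,.2266,.13,92.5)"
```

```text
t 0.6 tcp [0.3264 0.4324 0.2308] hd 92.84 tilt [-0.001 -0.001 -1.   ] F [0.5 0.4 0.7] w 0.999
units now [-8.47  4.03 -4.65]
turn y units 0.07
units after turn [-8.44  4.03 -4.7 ]
```

The crop shows that the red head's stem is on the +y side at (155,140) and its tip on the -y side at (95,105), so its mouth already faces the post.

drive_tool --motion '[[[-0.94,0.45,-0.52],[0,0,0],-1],[[-0.94,0.45,-0.52],[0,0,0],-1],[[-0.94,0.45,-0.52],[0,0,0],-1],[[-0.94,0.45,-0.52],[0,0,0],-1],[[-0.94,0.45,-0.52],[0,0,0],-1],[[-0.94,0.45,-0.52],[0,0,0],-1],[[-0.94,0.45,-0.52],[0,0,0],-1],[[-0.94,0.45,-0.52],[0,0,0],-1],[[-0.94,0.45,-0.52],[0,0,0],-1],[[0,0,0],[0,0,0],-1]]'

```text
time: 1.6
tool_pos: [0.4524, 0.2253, 0.1277]
tool_rot: [0.49, -0.489, -0.509, 0.512]
contact_force: [-0.5, 0.2, -0.5]
gripper_width: 0.999
```

```bash
python3 - <<'E'
from h import *
go(.453,.2266,.054,92.5)
i,d,K,T=grab("wrist"); np.savez("w0.npz",i=i,d=d,K=K,T=T); cv2.imwrite("pics/w0.png",i)
P=cloud(d,K,T); Z=P[...,2]; m=(Z>.074)&(Z<.09)&(abs(P[...,0]-.453)<.06)&(abs(P[...,1]-.2266)<.06); p=P[m]; print(len(p),p.mean(0) if len(p) else 0, cv2.minAreaRect((p[:,:2]*1000).astype(np.float32)) if len(p) else 0)
E
```

```text
t 1.6 tcp [0.4524 0.2253 0.1277] hd 92.4 tilt [-0.004 -0.002 -1.   ] F [-0.5  0.2 -0.5] w 0.999
units now [ 0.06  2.95 -0.04]
turn y units -0.02
units after turn [ 0.05  2.95 -0.03]
3566 [0.45049606 0.22531792 0.08282035] ((453.52984619140625, 225.47280883789062), (60.798343658447266, 23.989009857177734), 2.427454948425293)
```

View pics/w0.png

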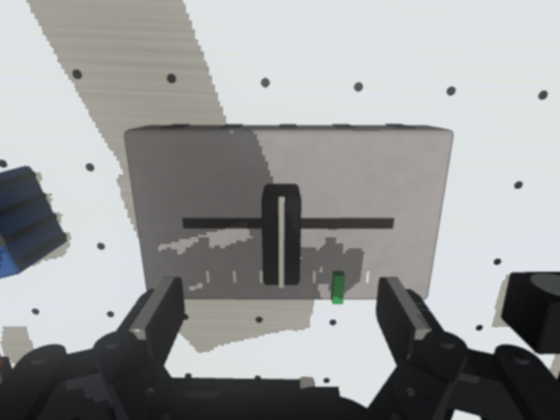

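The wrist view shows the cap at (281,235) centred between the open fingers. The green mark is at (338,288).

drive_tool --motion '[[[0,0.75,0],[0,0,0],-1],[[0,0.75,0],[0,0,0],-1],[[0,0.75,0],[0,0,0],-1],[[0,0.7,0],[0,0,0],-1],[[0,0,0],[0,0,0],0.3],[[0,0,0],[0,0,0],0.5],[[0,0,0],[0,0,0],1],[[0,0,0],[0,0,0],1],[[0,0,0],[0,0,0],1]]'

```text
time: 2.55
tool_pos: [0.4536, 0.2282, 0.0579]
tool_rot: [-0.488, 0.489, 0.512, -0.511]
contact_force: [-1.6, -0.2, 5.6]
gripper_width: 0.271
```

```bash
python3 - <<'E'
from h import *
z=np.load("w0.npz"); i,d,K,T=[z[k] for k in "idKT"]; P=cloud(d,K,T); Z=P[...,2]
h=cv2.cvtColor(i,cv2.COLOR_BGR2HSV).astype(int)
u0=P[:,:,:]
g=(h[...,0]>45)&(h[...,0]<85)&(h[...,1]>100)&(Z>.0505); p=P[g]; print("green",len(p),p.mean(0),cv2.minAreaRect((p[:,:2]*1000).astype(np.float32)))
b=(Z>.040)&(Z<.0495); b[320:]=0; p=P[b]; print("box",cv2.minAreaRect((p[:,:2]*1000).astype(np.float32)))
go(.4530,.1600,.054,92.5)
E
```

```text
green 253 [0.50082736 0.26973357 0.05467692] ((501.03582763671875, 269.68548583984375), (22.739295959472656, 7.159399509429932), 2.4613170623779297)
box ((451.68603515625, 236.9160614013672), (423.5544738769531, 142.50868225097656), 87.86268615722656)
t 2.55 tcp [0.4536 0.2282 0.0579] hd 92.6 tilt [ 0.002  0.001 -1.   ] F [-1.6 -0.2  5.6] w 0.271
units now [-2.72  0.15  0.15]
turn y units 0.02
units after turn [-2.72  0.16  0.14]
```

drive_tool --motion '[[[-0.3,-0.1,0],[0,0,0],1],[[-0.5,0,0],[0,0,0],1],[[-0.5,0,0],[0,0,0],1],[[-0.5,0,0],[0,0,0],1],[[-0.25,0,0],[0,0,0],1],[[-0.1,0,0],[0,0,0],1],[[-0.1,0,0],[0,0,0],1],[[0,0,0],[0,0,0],1],[[0,0,0],[0,0,0],1]]'

```text
time: 3.45
tool_pos: [0.456, 0.1709, 0.058]
tool_rot: [-0.488, 0.489, 0.512, -0.511]
contact_force: [5.6, -0.7, -8.9]
gripper_width: 0.266
```

drive_tool --motion '[[[-0.1,0,0],[0,0,0],1],[[-0.1,0,0],[0,0,0],1],[[-0.1,0,0],[0,0,0],1],[[0,0,0],[0,0,0],1]]'

```text
time: 3.85
tool_pos: [0.456, 0.1703, 0.0581]
tool_rot: [-0.492, 0.486, 0.516, -0.506]
contact_force: [6.8, 27.7, -14.2]
gripper_width: 0.268
```

drive_tool --motion '[[[0.25,0,0],[0,0,0],1],[[0,0,0],[0,0,0],1],[[0,0,0],[0,0,0],-1],[[0,0,0],[0,0,0],-1],[[0,0,0],[0,0,0],-1],[[0,0,0],[0,0,0],-1],[[0,-0.5,0],[0,0,0],-1],[[0,-1,0],[0,0,0],-1],[[0,-1,0],[0,0,0],-1]]'

```text
time: 4.75
tool_pos: [0.4551, 0.1703, 0.1226]
tool_rot: [0.489, -0.488, -0.511, 0.511]
contact_force: [0.8, 0.5, 0.2]
gripper_width: 1.001
```

```bash
cat > fad.py <<'E'
from h import *
i,d,K,T=grab("wrist"); P=cloud(d,K,T); Z=P[...,2]; h=cv2.cvtColor(i,cv2.COLOR_BGR2HSV).astype(int)
near=(abs(P[...,0]-.453)<.08)&(abs(P[...,1]-.22)<.12); near[340:]=0
r=lambda m:cv2.minAreaRect((P[m][:,:2]*1000).astype(np.float32))
c=r(near&(Z>.075)&(Z<.09)); g=r(near&(h[...,0]>45)&(h[...,0]<85)&(h[...,1]>100)&(Z>.0505))
print("cap",np.round(c[0],1),np.round(c[1],1),c[2],"green",np.round(g[0],1),np.round(g[1],1))
e=np.array(g[0])-c[0]; a=np.radians(2.45); print("green-cap along box y mm",e@[-np.sin(a),np.cos(a)],"x",e@[np.cos(a),np.sin(a)])
E
python3 fad.py; python3 - <<'E'
from h import *
go(.430,-.134,.26,99.8)
z=np.load("top0.npz"); K,T=z["K"],z["T"]
def ray(u,v,h):
    r=T[:3,:3]@np.array([(u-K[0,2])/K[0,0],(v-K[1,2])/K[1,1],1]); o=T[:3,3]; return (o+r*(h-o[2])/r[2]).round(4)
for a in((361.8,187.5),(361.3,204),(362.5,171)): print(ray(*a,.253))
E
```

```text
cap [455.6 170.3] [60.3 24. ] 2.5126075744628906 green [470.9 251. ] [75.8 10.1]
green-cap along box y mm 79.89608218632002 x 18.712678259702628
t 4.8 tcp [0.4583 0.171  0.128 ] hd 92.61 tilt [ 0.008  0.002 -1.   ] F [2.7 1.1 3.5] w 1.004
units now [-12.13  -5.31   1.64]
turn y units -1.44
units after turn [-11.83  -5.28   3.19]
[ 0.6473 -0.2597  0.253 ]
[ 0.6024 -0.2547  0.253 ]
[ 0.693  -0.2654  0.253 ]
```

drive_tool --motion '[[[-0.3,-1,0],[0,-0.48,0],-1],[[-0.5,-1,0],[0,-0.48,0],-1],[[-0.8,-1,0.3],[0,-0.48,0],-1],[[-1,-1,0.3],[0,0,0],-1],[[-1,-1,0.3],[0,0,0],-1],[[-1,-0.28,0.3],[0,0,0],-1],[[-1,0,0.3],[0,0,0],-1],[[-1,0,0.3],[0,0,0],-1],[[-1,0,0.3],[0,0,0],-1],[[-1,0,0.3],[0,0,0],-1],[[-1,0,0.3],[0,0,0],-1],[[-1,0,0.3],[0,0,0],-1]]'

```text
time: 6.0
tool_pos: [0.4235, -0.1047, 0.2543]
tool_rot: [-0.455, 0.456, 0.541, -0.541]
contact_force: [-0.2, -0.2, -0.8]
gripper_width: 0.997
```

```bash
python3 - <<'E'
from h import *
go(.430,-.134,.21,99.8)
E
```

```text
t 6.0 tcp [ 0.4235 -0.1047  0.2543] hd 99.8 tilt [ 0.001 -0.001 -1.   ] F [-0.2 -0.2 -0.8] w 0.997
units now [-1.2   1.77 -0.05]
turn y units -0.0
units after turn [-1.2   1.77 -0.06]
```

drive_tool --motion '[[[-0.6,0,0],[0,0,0],-1],[[-0.6,0,0],[0,0,0],-1],[[0,0,0],[0,0,0],-1]]'

```text
time: 6.3
tool_pos: [0.4292, -0.1341, 0.2535]
tool_rot: [-0.456, 0.456, 0.541, -0.541]
contact_force: [-0.5, 0.1, 0.1]
gripper_width: 0.998
```

```bash
python3 - <<'E'
from h import *
i,d,K,T=grab("wrist"); P=cloud(d,K,T); Z=P[...,2]
m=(Z>.172)&(Z<.19)&(abs(P[...,0]-.43)<.04)&(abs(P[...,1]+.134)<.04)
r=cv2.minAreaRect((P[m][:,:2]*1000).astype(np.float32)); print(m.sum(),r,P[m].mean(0))
go(r[0][0]/1000,r[0][1]/1000,.1445,99.8)
E
```

```text
1809 ((429.5010070800781, -136.68017578125), (23.991580963134766, 35.9229736328125), 9.750385284423828) [ 0.42787614 -0.13677637  0.18088098]
t 6.35 tcp [ 0.4291 -0.1333  0.2534] hd 99.76 tilt [-0.     0.001 -1.   ] F [-0.3  0.3  0.4] w 0.997
units now [-0.14  4.36  0.01]
turn y units -0.01
units after turn [-0.14  4.36  0.01]
```

drive_tool --motion '[[[-0.07,1,0],[0,0,0],-1],[[-0.07,1,0],[0,0,0],-1],[[0,1,0],[0,0,0],-1],[[0,0.9,0],[0,0,0],-1],[[0,0.4,0],[0,0,0],-1],[[0,0,0],[0,0,0],0],[[0,0,0],[0,0,0],0.3],[[0,0,0],[0,0,0],1],[[0,0,0],[0,0,0],1],[[0,0,0],[0,0,0],1]]'

```text
time: 7.35
tool_pos: [0.4306, -0.1369, 0.1477]
tool_rot: [-0.454, 0.457, 0.541, -0.54]
contact_force: [-0.0, 0.1, 4.2]
gripper_width: 0.415
```

drive_tool --motion '[[[0,-0.5,0],[0,0,0],1],[[0,-1,0],[0,0,0],1],[[0,-1,0],[0,0,0],1],[[0,-1,0],[0,0,0],1],[[0,0,0],[0,0,0],1],[[0,0,0],[0,0,0],1]]'

```text
time: 7.95
tool_pos: [0.4292, -0.1366, 0.2329]
tool_rot: [0.456, -0.455, -0.541, 0.541]
contact_force: [-0.8, 0.0, -4.9]
gripper_width: 0.41
```

```bash
python3 - <<'E'
from h import *
# bar (.6473,-.2597), heading 83.5; standoff +y 130mm
a=np.radians(-6.5); b=np.array([.6473,-.2597])+.13*np.array([-np.sin(a),np.cos(a)]); print(b)
go(b[0],b[1],.315,83.5)
E
```

```text
[ 0.66201642 -0.13053566]
t 7.95 tcp [ 0.4292 -0.1366  0.2329] hd 99.8 tilt [-0. -0. -1.] F [-0.8  0.  -4.9] w 0.41
units now [-1.35 -3.28 -9.22]
turn y units 3.26
units after turn [ 1.29 -3.28 -9.23]
```

drive_tool --motion '[[[0,-0.8,0],[0,0.81,0],1],[[0,-0.8,0],[0,0.81,0],1],[[0,-0.8,0],[0,0.81,0],1],[[0,-0.8,0],[0,0.83,0],1],[[0.2,0,-1],[0,0,0],1],[[0.2,0,-1],[0,0,0],1],[[0.2,0,-1],[0,0,0],1],[[0.2,0,-1],[0,0,0],1],[[0.2,0,-1],[0,0,0],1],[[0.2,0,-1],[0,0,0],1],[[0,0,-1],[0,0,0],1],[[0,0,-1],[0,0,0],1]]'

```text
time: 9.15
tool_pos: [0.6316, -0.129, 0.3096]
tool_rot: [0.529, -0.526, -0.47, 0.472]
contact_force: [0.5, -0.1, -3.5]
gripper_width: 0.412
```

drive_tool --motion '[[[0,0,-0.7],[0,0,0],1],[[0,0,-0.4],[0,0,0],1],[[0,0,0],[0,0,0],1],[[0,0,0],[0,0,0],1]]'

```text
time: 9.55
tool_pos: [0.6581, -0.1323, 0.3119]
tool_rot: [0.528, -0.527, -0.47, 0.471]
contact_force: [-0.3, 0.0, -2.7]
gripper_width: 0.414
```

```bash
python3 - <<'E'
from h import *
go(.6473,-.2597,.313,83.5)
o=[]
for n in("wrist","scene","top"):
    i,d,K,T=grab(n); np.savez(n+"1.npz",i=i,d=d,K=K,T=T); o.append(i)
cv2.imwrite("pics/a.png",np.hstack([cv2.resize(o[0],(400,300)),cv2.resize(o[1][100:250,90:290],(400,300),interpolation=3)]))
E
```

```text
t 9.55 tcp [ 0.6581 -0.1323  0.3119] hd 83.5 tilt [-0.003  0.001 -1.   ] F [-0.3  0.  -2.7] w 0.414
units now [-5.11 -0.05 -0.15]
turn y units 0.0
units after turn [-5.11 -0.04 -0.15]
```

View pics/a.png

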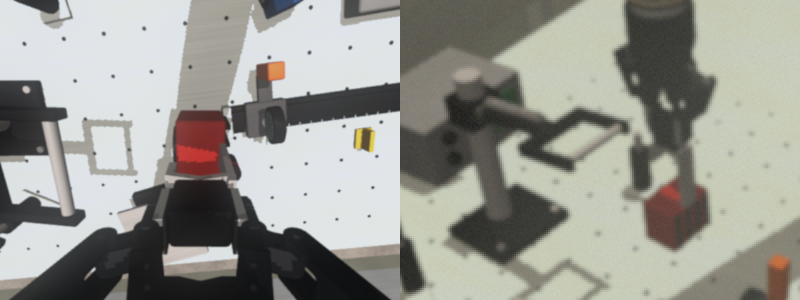

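The wrist view shows the bar running from about (50,120) to (68,215), clear to the left of the held head. The scene crop shows the head level, with its hook facing the yoke.

```bash
python3 - <<'E'
from h import *
z=np.load("wrist1.npz"); i,d,K,T=[z[k] for k in "idKT"]; P=cloud(d,K,T); Z=P[...,2]; V=i.max(-1)
v,u=np.mgrid[:420,:560]
m=(u<130)&(v>150)&(v<310)&(Z>.235)&(Z<.27)&(V>110)
p=P[m]; r=cv2.minAreaRect((p[:,:2]*1000).astype(np.float32)); print(m.sum(),r,p.mean(0),np.percentile(p[:,2],[5,50,95]))
n,_,st,_=cv2.connectedComponentsWithStats(m.astype(np.uint8)); print(st)
# head attitude from scene? red housing in wrist
h=cv2.cvtColor(i,cv2.COLOR_BGR2HSV).astype(int)
q=P[(h[...,1]>150)&((h[...,0]<6)|(h[...,0]>174))&(u>220)&(u<350)&(v>150)&(v<260)&(Z>.1)]; print(len(q),cv2.minAreaRect((q[:,:2]*1000).astype(np.float32)),q.mean(0),q[:,2].min(),q[:,2].max())
E
```

```text
2619 ((644.341064453125, -262.06561279296875), (48.441261291503906, 108.70037078857422), 72.94139099121094) [ 0.64553387 -0.25935918  0.25562079] [0.25034733 0.25637761 0.25803267]
[[     0      0    560    420 232581]
 [    90    151      3      4      5]
 [    93    156      1      5      5]
 [    91    162      4      4      5]
 [    84    167      3      1      3]
 [    88    166      2      1      2]
 [    81    168      2      1      2]
 [    58    170     45    134   2460]
 [    80    170      2      7      7]
 [    82    178      1      4      4]
 [    83    183      1      4      4]
 [    84    188      1      4      4]
 [    85    193      1      4      4]
 [    86    198      1      2      2]
 [    87    203      1      1      1]
 [    88    208      1      2      2]
 [    89    213     10     49     50]
 [    99    264     20     34     48]
 [    57    288      2      1      2]
 [   119    299      1      5      5]
 [   115    305      4      4      4]]
3969 ((649.59521484375, -132.5525665283203), (45.780025482177734, 58.63569641113281), 77.35633087158203) [ 0.65006232 -0.1310088   0.22596022] 0.2236557018405721 0.22838224471317978
```

drive_tool --motion '[[[-0.6,0,-0.1],[0,0,0],1],[[-0.8,0,0],[0,0,0],1],[[-0.8,0,0],[0,0,0],1],[[-0.8,0,0],[0,0,0],1],[[-0.8,0,0],[0,0,0],1],[[-0.7,0,0],[0,0,0],1],[[-0.4,0,0],[0,0,0],1],[[-0.2,0,0],[0,0,0],1],[[0,0,0],[0,0,0],1],[[0,0,0],[0,0,0],1]]'

```text
time: 10.7
tool_pos: [0.6471, -0.2589, 0.3133]
tool_rot: [0.527, -0.527, -0.471, 0.471]
contact_force: [-0.1, 0.3, -3.2]
gripper_width: 0.412
```

```bash
python3 - <<'E'
from h import *
go(.6468,-.2595,.28,83.5)
o=[]
for n in("wrist","scene"):
    i,d,K,T=grab(n); np.savez(n+"2.npz",i=i,d=d,K=K,T=T); o.append(i)
cv2.imwrite("pics/b.png",np.hstack([cv2.resize(o[0],(400,300)),cv2.resize(o[1][100:220,120:280],(400,300),interpolation=3)]))
E
```

```text
t 10.7 tcp [ 0.6471 -0.2589  0.3133] hd 83.54 tilt [ 0.     0.001 -1.   ] F [-0.1  0.3 -3.2] w 0.412
units now [-0.03  1.33  0.01]
turn y units 0.01
units after turn [-0.03  1.33  0.01]
```

View pics/b.png

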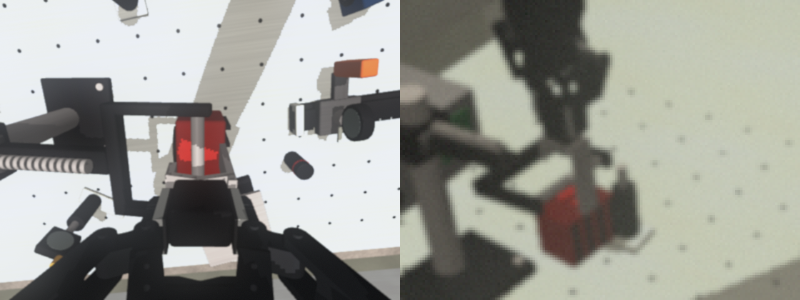

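The bar appears at about (198,140) between the hook's tip (180,165) and stem (235,165), so it is centred in the mouth.

drive_tool --motion '[[[0,0.3,0],[0,0,0],1],[[0,0.3,0],[0,0,0],1],[[0,0.3,0],[0,0,0],1],[[0,0.2,0],[0,0,0],1],[[0,0.2,0],[0,0,0],1],[[0,0.2,0],[0,0,0],1],[[0,0.2,0],[0,0,0],1],[[0,0.2,0],[0,0,0],1],[[0,0.2,0],[0,0,0],1],[[0,0.2,0],[0,0,0],1],[[0,0,0],[0,0,0],1],[[0,0,0],[0,0,0],1]]'

```text
time: 12.0
tool_pos: [0.6469, -0.2594, 0.2558]
tool_rot: [0.528, -0.527, -0.471, 0.471]
contact_force: [-0.3, 0.8, -2.1]
gripper_width: 0.413
```

drive_tool --motion '[[[0,0.2,0],[0,0,0],1],[[0,0.2,0],[0,0,0],1],[[0,0.2,0],[0,0,0],1],[[0,0,0],[0,0,0],1],[[0,0,0],[0,0,0],1],[[0,0,0],[0,0,0],1]]'

```text
time: 12.6
tool_pos: [0.6469, -0.2593, 0.2409]
tool_rot: [0.528, -0.527, -0.471, 0.471]
contact_force: [0.1, 1.8, -1.1]
gripper_width: 0.411
```

drive_tool --motion '[[[0,0.2,0],[0,0,0],1],[[0,0.2,0],[0,0,0],1],[[0,0.1,0],[0,0,0],1],[[0,0,0],[0,0,0],1],[[0,0,0],[0,0,0],1],[[0,0,0],[0,0,0],1]]'

```text
time: 13.2
tool_pos: [0.647, -0.2596, 0.2286]
tool_rot: [-0.527, 0.528, 0.471, -0.471]
contact_force: [1.2, 2.0, -0.8]
gripper_width: 0.413
```

drive_tool --motion '[[[0,0,0],[0,0,0],1],[[0,0,0],[0,0,0],1]]'

```text
time: 13.4
tool_pos: [0.647, -0.2596, 0.2285]
tool_rot: [-0.527, 0.528, 0.471, -0.471]
contact_force: [0.9, 2.0, -0.3]
gripper_width: 0.41
```

```bash
python3 - <<'E'
from h import *
go(.6468,-.2595,.22,83.5)
o=[]
for n in("wrist","scene"):
    i,d,K,T=grab(n); np.savez(n+"3.npz",i=i,d=d,K=K,T=T); o.append(i)
    P=cloud(d,K,T)
cv2.imwrite("pics/c.png",np.hstack([cv2.resize(o[0],(400,300)),cv2.resize(o[1][100:220,120:280],(400,300),interpolation=3)]))
E
```

```text
t 13.4 tcp [ 0.647  -0.2596  0.2285] hd 83.5 tilt [ 0. -0. -1.] F [ 0.9  2.  -0.3] w 0.41
units now [0.   0.34 0.01]
turn y units 0.0
units after turn [0.   0.34 0.01]
```

View pics/c.png

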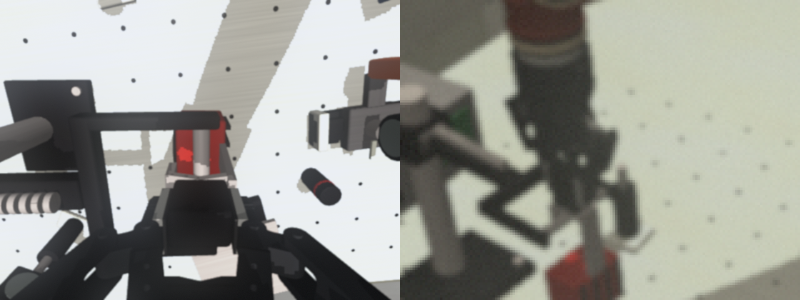

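The arm has sunk about 47 mm and stands still. The wrist no longer carries the weight, so I'll release gently.

drive_tool --motion '[[[0.05,0,0],[0,0,0],1],[[0.03,0.05,0],[0,0,0],1],[[0,0,0],[0,0,0],1],[[0,0,0],[0,0,0],1],[[0,0,0],[0,0,0],1]]'

```text
time: 14.0
tool_pos: [0.647, -0.2581, 0.2271]
tool_rot: [-0.527, 0.528, 0.47, -0.471]
contact_force: [-0.5, -3.0, -1.4]
gripper_width: 0.414
```

drive_tool --motion '[[[0,0,0],[0,0,0],0.15],[[0,0,0],[0,0,0],0.05],[[0,0,0],[0,0,0],-0.1],[[0,0,0],[0,0,0],-0.3],[[0,0,0],[0,0,0],-0.6],[[0,0,0],[0,0,0],-1],[[0,0,0],[0,0,0],-1],[[0,0,0],[0,0,0],-1],[[0,0,0],[0,0,0],-1]]'

```text
time: 14.9
tool_pos: [0.6471, -0.2575, 0.227]
tool_rot: [0.528, -0.528, -0.471, 0.471]
contact_force: [1.0, 0.5, -0.7]
gripper_width: 1.0
```

```bash
python3 - <<'E'
from h import *
i,d,K,T=grab("wrist"); P=cloud(d,K,T)
v,u=np.mgrid[:420,:560]
m=(abs(P[...,0]-.647)<.05)&(abs(P[...,1]+.26)<.05)&(P[...,2]>.23)&(P[...,2]<.3)&(u>200)&(u<370); p=P[m]
print(m.sum(),p.mean(0) if m.sum() else 0, np.percentile(p[:,2],[5,50,95]) if m.sum() else 0, cv2.minAreaRect((p[:,:2]*1000).astype(np.float32)))
cv2.imwrite("pics/d.png",i)
go(.6468,-.2595,.22,83.5)
E
```

```text
5129 [ 0.64241034 -0.25803952  0.24449284] [0.23339095 0.24646677 0.24772369] ((645.97265625, -258.3124084472656), (36.16556930541992, 24.6796817779541), 84.1141357421875)
t 14.95 tcp [ 0.6472 -0.2575  0.2271] hd 83.5 tilt [-0. -0. -1.] F [ 0.9 -0.2  0.4] w 0.998
units now [-0.08  0.28  0.  ]
turn y units 0.0
units after turn [-0.08  0.28  0.  ]
```

View pics/d.png

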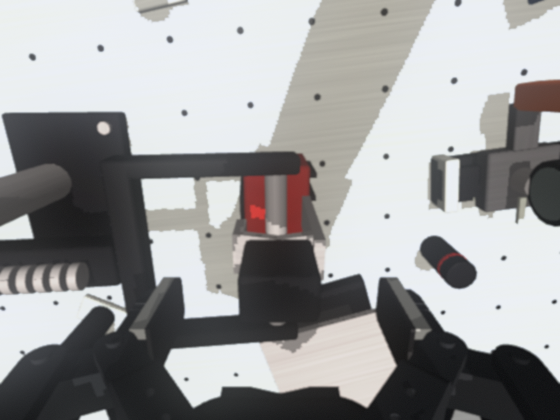

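The head hangs upright. Its grip block is free between the open pads at (160,320) and (400,320).

drive_tool --motion '[[[0,-0.3,0],[0,0,0],-1],[[0,-0.7,0],[0,0,0],-1],[[0,-1,0],[0,0,0],-1],[[0,-1,0],[0,0,0],-1],[[0,0,0],[0,0,0],-1]]'

```text
time: 15.45
tool_pos: [0.6491, -0.2585, 0.3099]
tool_rot: [-0.524, 0.531, 0.472, -0.47]
contact_force: [0.4, -0.3, 1.2]
gripper_width: 0.995
```

```bash
python3 - <<'E'
from h import *
go(.5895,-.0196,.24,91.5)
z=np.load("wrist1.npz"); i,d,K,T=[z[k] for k in "idKT"]; P=cloud(d,K,T); Z=P[...,2]; h=cv2.cvtColor(i,cv2.COLOR_BGR2HSV).astype(int)
m=(Z>.026)&(Z<.034)&(P[...,1]>.03)&(P[...,1]<.25)&(abs(P[...,0]-.665)<.05)&(h[...,2]<110); print("rail",m.sum(),cv2.minAreaRect((P[m][:,:2]*1000).astype(np.float32)))
p=P[m]; a=np.polyfit(p[:,1],p[:,0],1); print("yaw",np.degrees(np.arctan(-a[0])))
z=np.load("top1.npz"); i,d,K,T=[z[k] for k in "idKT"]; P=cloud(d,K,T); Z=P[...,2];h=cv2.cvtColor(i,cv2.COLOR_BGR2HSV).astype(int)
m=(Z>.026)&(Z<.034)&(P[...,1]>.02)&(P[...,1]<.25)&(abs(P[...,0]-.665)<.05)&(h[...,2]<110); p=P[m]; a=np.polyfit(p[:,1],p[:,0],1); print("top yaw",m.sum(),np.degrees(np.arctan(-a[0])))
E
```

```text
t 15.45 tcp [ 0.6491 -0.2585  0.3099] hd 83.51 tilt [ 0.01  -0.005 -1.   ] F [ 0.4 -0.3  1.2] w 0.995
units now [9.23 2.72 3.48]
turn y units -1.6
units after turn [9.61 2.79 2.13]
rail 4094 ((664.7034912109375, 123.25875854492188), (34.545143127441406, 186.6932373046875), 1.4715255498886108)
yaw 1.3456054538031157
top yaw 629 1.1097833075044676
```

drive_tool --motion '[[[0,0,0],[0,-0.8,0],-1],[[0.6,0,0],[0,-0.8,0],-1],[[1,0,0.2],[0,0,0],-1],[[1,0,0.2],[0,0,0],-1],[[1,0,0.3],[0,0,0],-1],[[1,0.5,0.3],[0,0,0],-1],[[1,0.5,0.3],[0,0,0],-1],[[1,0.6,0.3],[0,0,0],-1],[[1,0.6,0.3],[0,0,0],-1],[[1,0.6,0.2],[0,0,0],-1],[[1,0,0],[0,0,0],-1],[[0,0,0],[0,0,0],-1]]'

```text
time: 16.65
tool_pos: [0.5887, -0.0165, 0.2315]
tool_rot: [0.493, -0.492, -0.507, 0.507]
contact_force: [-1.1, 0.1, -0.9]
gripper_width: 0.999
```

```bash
cat > car.py <<'E'
from h import *
i,d,K,T=grab("wrist"); P=cloud(d,K,T); Z=P[...,2]; h=cv2.cvtColor(i,cv2.COLOR_BGR2HSV).astype(int); H,S,V=h[...,0],h[...,1],h[...,2]
cv2.imwrite("pics/e%d.png"%(manip.state()["time"]*100),i)
def rr(n,m):
    n_,l,st,_=cv2.connectedComponentsWithStats(m.astype(np.uint8))
    if n_<2: print(n,"none"); return None
    m=l==1+st[1:,4].argmax(); r=cv2.minAreaRect((P[m][:,:2]*1000).astype(np.float32)); print(n,m.sum(),np.round(r[0],1),np.round(r[1],1),round(r[2],2),"z",P[m][:,2].mean().round(4)); return np.array(r[0])
g=rr("grip",(H<18)&(S>130)&(Z>.100)&(Z<.118)&(P[...,0]<.63))
y=rr("fin",(H>20)&(H<40)&(S>120)&(Z>.0245)&(Z<.036))
w=rr("pointer",(S<60)&(V>150)&(Z>.036)&(Z<.052)&(P[...,0]>.69)&(P[...,0]<.74))
a=np.radians(1.35); Y=np.array([-np.sin(a),np.cos(a)])
if y is not None:
    if g is not None: print("idx-grip along y",(y-g)@Y,"x",(y-g)@[np.cos(a),np.sin(a)])
    if w is not None: print("idx-pointer along y",(y-w)@Y)
m=(Z>.026)&(Z<.034)&(P[...,1]>.03)&(P[...,1]<.25)&(abs(P[...,0]-.665)<.05)&(V<110)
if m.sum()>500: p=P[m]; print("rail yaw",np.degrees(np.arctan(-np.polyfit(p[:,1],p[:,0],1)[0])))
if g is not None: go(g[0]/1000,g[1]/1000,.082,91.4)
E
python3 car.py; python3 -c "
from h import *
go(.5895,-.0196,.082,91.4)"
```

```text
grip 708 [588.  -19.9] [23.4 21.2] 0.78 z 0.1114
fin 248 [735.  175.3] [40.   8.4] 1.08 z 0.0304
pointer none
idx-grip along y 191.6627693533524 x 151.58488787244838
rail yaw 1.3279055864388285
t 16.7 tcp [ 0.5893 -0.018   0.2322] hd 91.63 tilt [ 0. -0. -1.] F [-0.6 -1.1  0.7] w 1.002
units now [-0.07  6.01  0.05]
turn y units 0.05
units after turn [-0.07  6.01  0.05]
t 16.7 tcp [ 0.5893 -0.018   0.2322] hd 91.63 tilt [ 0. -0. -1.] F [-0.6 -1.1  0.7] w 1.002
units now [-0.06  6.01 -0.01]
turn y units 0.05
units after turn [-0.06  6.01 -0.01]
```

drive_tool --motion '[[[-0.06,1,0],[0,0,0],-1],[[0,1,0],[0,0,0],-1],[[0,1,0],[0,0,0],-1],[[0,1,0],[0,0,0],-1],[[0,1,0],[0,0,0],-1],[[0,0.6,0],[0,0,0],-1],[[0,0.3,0],[0,0,0],-1],[[0,0,0],[0,0,0],0.3],[[0,0,0],[0,0,0],0.5],[[0,0,0],[0,0,0],1],[[0,0,0],[0,0,0],1],[[0,0,0],[0,0,0],1]]'

```text
time: 17.9
tool_pos: [0.5902, -0.0204, 0.086]
tool_rot: [-0.493, 0.494, 0.507, -0.506]
contact_force: [-1.3, 1.1, 4.8]
gripper_width: 0.27
```

```bash
python3 -c "
from h import *
go(.5895-.0045,-.0196+.1925,.085,91.4)"
```

```text
t 17.9 tcp [ 0.5902 -0.0204  0.086 ] hd 91.51 tilt [ 0.002 -0.    -1.   ] F [-1.3  1.1  4.8] w 0.27
units now [7.74 0.04 0.01]
turn y units 0.02
units after turn [7.74 0.04 0.02]
```

drive_tool --motion '[[[0.4,0,0],[0,0,0],1],[[0.8,0,0],[0,0,0],1],[[0.8,0,0],[0,0,0],1],[[0.8,0,0],[0,0,0],1],[[0.8,0,0],[0,0,0],1],[[0.8,0,0],[0,0,0],1],[[0.8,0,0],[0,0,0],1],[[0.8,0,0],[0,0,0],1],[[0.8,0,0],[0,0,0],1],[[0.4,0,0],[0,0,0],1],[[0.2,0,0],[0,0,0],1],[[0,0,0],[0,0,0],1]]'

```text
time: 19.1
tool_pos: [0.5855, 0.1661, 0.086]
tool_rot: [-0.493, 0.494, 0.508, -0.506]
contact_force: [0.3, 1.9, 5.2]
gripper_width: 0.269
```

```bash
python3 car.py; python3 -c "
from h import *
go(.5857,.1721,.085,91.4)
i,d,K,T=grab('top'); np.savez('top2.npz',i=i,d=d,K=K,T=T); cv2.imwrite('pics/t2.png',np.hstack([cv2.resize(i[160:240,160:260],(400,320),interpolation=3)]))
"; ls pics
```

```text
grip 3401 [583.6 165.5] [24.3 23.2] 1.76 z 0.1103
fin none
pointer none
rail yaw 5.2611276383253385
t 19.15 tcp [0.5856 0.166  0.0861] hd 91.53 tilt [ 0.003  0.002 -1.   ] F [-0.1  2.4  5.7] w 0.267
units now [-0.02  0.16  0.08]
turn y units 0.03
units after turn [-0.02  0.16  0.08]
t 19.15 tcp [0.5856 0.166  0.0861] hd 91.53 tilt [ 0.003  0.002 -1.   ] F [-0.1  2.4  5.7] w 0.267
units now [ 0.24  0.04 -0.01]
turn y units 0.03
units after turn [ 0.24  0.04 -0.01]
a.png
b.png
c.png
c1.png
c2.png
d.png
e1670.png
e1914.png
scene0.png
t2.png
top0.png
w0.png
```

drive_tool --motion '[[[0.14,0,0],[0,0,0],1],[[0.14,0,0],[0,0,0],1],[[0,0,0],[0,0,0],1],[[0,0,0],[0,0,0],1],[[0,0,0],[0,0,0],0.4],[[0,0,0],[0,0,0],-1],[[0,0,0],[0,0,0],-1],[[0,0,0],[0,0,0],-1],[[0,0,0],[0,0,0],-1],[[0,-0.5,0],[0,0,0],-1],[[0,-1,0],[0,0,0],-1],[[0,-1,0],[0,0,0],-1]]'

```text
time: 20.4
tool_pos: [0.5842, 0.1714, 0.1481]
tool_rot: [0.494, -0.493, -0.506, 0.507]
contact_force: [1.0, 0.4, -0.1]
gripper_width: 1.005
```

drive_tool --motion '[[[0,-1,-0.5],[0,0,0],-1],[[0,-1,-0.5],[0,0,0],-1],[[0,-1,-0.5],[0,0,0],-1],[[0,-1,-0.5],[0,0,0],-1],[[0,0,0],[0,0,0],-1],[[0,0,0],[0,0,0],-1]]'

```text
time: 21.0
tool_pos: [0.6347, 0.1728, 0.2482]
tool_rot: [-0.493, 0.494, 0.507, -0.506]
contact_force: [-0.2, -0.4, -0.0]
gripper_width: 1.0
```

```bash
python3 car.py; f=$(ls -t pics/e*|head -1); cp $f pics/f.png
```

```text
grip 745 [583.6 171.6] [23.3 21.2] 2.37 z 0.1115
fin 135 [739.7 175.8] [30.   7.2] 1.67 z 0.0316
pointer 65 [693.7 -83.2] [ 7.  12.7] 2.7 z 0.0374
idx-grip along y 0.5175446622159448 x 156.17462217620775
idx-pointer along y 257.77506029940315
rail yaw 1.713553261197702
t 21.05 tcp [0.6338 0.1727 0.2465] hd 91.5 tilt [-0.001 -0.    -1.   ] F [-0.5  0.6 -0.6] w 0.999
units now [0.01 6.58 2.  ]
turn y units 0.02
units after turn [0.   6.58 2.01]
```

View pics/f.png

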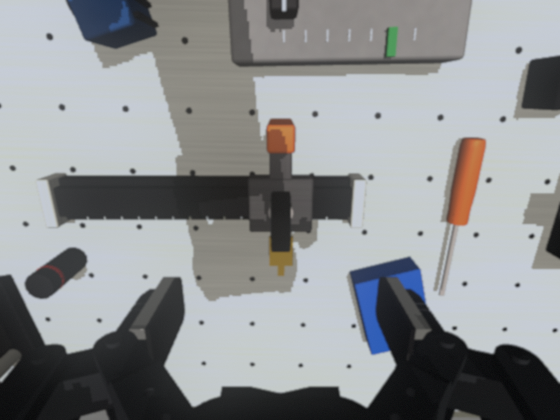

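The grip (281,135), lens (281,220) and index (281,262) share one column right under the camera. The remaining error is about 0.5 mm.

```bash
python3 -c "
from h import *
go(.4553,.1700,.13,92.5)"
```

```text
t 21.05 tcp [0.6338 0.1727 0.2465] hd 91.5 tilt [-0.001 -0.    -1.   ] F [-0.5  0.6 -0.6] w 0.999
units now [0.08 4.67 7.14]
turn y units -0.2
units after turn [0.2  4.66 7.14]
```

drive_tool --motion '[[[0,0,0.9],[0,-0.2,0],-1],[[0,0,1],[0,0,0],-1],[[0,0,1],[0,0,0],-1],[[0,0.5,1],[0,0,0],-1],[[0,0.9,1],[0,0,0],-1],[[0,0.9,1],[0,0,0],-1],[[0,0.9,0.9],[0,0,0],-1],[[0,0.9,0.4],[0,0,0],-1],[[0,0.5,0],[0,0,0],-1],[[0,0,0],[0,0,0],-1],[[0,0,0],[0,0,0],-1]]'

```text
time: 22.15
tool_pos: [0.455, 0.1653, 0.1322]
tool_rot: [0.489, -0.489, -0.511, 0.511]
contact_force: [0.4, 0.3, 0.7]
gripper_width: 1.001
```

```bash
python3 fad.py; python3 -c "
from h import *
go(.4553,.1700,.058,92.5)"
```

```text
cap [455.5 170.3] [60.  24.1] 2.2936058044433594 green [473.4 250.5] [83.9 13.3]
green-cap along box y mm 79.34594892265362 x 21.28150590490561
t 22.2 tcp [0.4556 0.1654 0.1331] hd 92.49 tilt [ 0.001  0.    -1.   ] F [ 0.5 -0.1  0.6] w 1.0
units now [0.18 3.   0.01]
turn y units -0.0
units after turn [0.18 3.   0.01]
```

drive_tool --motion '[[[0.19,0.8,0],[0,0,0],-1],[[0,0.8,0],[0,0,0],-1],[[0,0.8,0],[0,0,0],-1],[[0,0.6,0],[0,0,0],-1],[[0,0,0],[0,0,0],0.3],[[0,0,0],[0,0,0],0.5],[[0,0,0],[0,0,0],1],[[0,0,0],[0,0,0],1],[[0,0,0],[0,0,0],1]]'

```text
time: 23.1
tool_pos: [0.4555, 0.1707, 0.0587]
tool_rot: [-0.489, 0.489, 0.512, -0.51]
contact_force: [-2.5, 2.8, 5.0]
gripper_width: 0.268
```

drive_tool --motion '[[[0.3,0,0],[0,0,0],1],[[0.6,0,0],[0,0,0],1],[[0.6,0,0],[0,0,0],1],[[0.6,0,0],[0,0,0],1],[[0.6,0,0],[0,0,0],1],[[0.6,0,0],[0,0,0],1],[[0.3,0,0],[0,0,0],1],[[0,0,0],[0,0,0],1],[[0,0,0],[0,0,0],1]]'

```text
time: 24.0
tool_pos: [0.4516, 0.261, 0.0587]
tool_rot: [-0.489, 0.489, 0.512, -0.51]
contact_force: [0.9, 0.7, 5.8]
gripper_width: 0.269
```

```bash
cat > fad.py <<'E'
from h import *
i,d,K,T=grab("wrist"); P=cloud(d,K,T); Z=P[...,2]; h=cv2.cvtColor(i,cv2.COLOR_BGR2HSV).astype(int); cv2.imwrite("pics/fad.png",i)
near=(abs(P[...,0]-.453)<.08)&(abs(P[...,1]-.22)<.12)
def r(m):
    n,l,st,_=cv2.connectedComponentsWithStats(m.astype(np.uint8)); m=l==1+st[1:,4].argmax(); return cv2.minAreaRect((P[m][:,:2]*1000).astype(np.float32))
c=r(near&(Z>.075)&(Z<.09)); g=r(near&(h[...,0]>50)&(h[...,0]<80)&(h[...,1]>140)&(Z>.0505))
print("cap",np.round(c[0],1),np.round(c[1],1),c[2],"green",np.round(g[0],1),np.round(g[1],1))
e=np.array(g[0])-c[0]; a=np.radians(2.45); print("green-cap along box y mm",e@[-np.sin(a),np.cos(a)],"x",e@[np.cos(a),np.sin(a)])
go(.4514,.267,.058,92.5)
E
python3 fad.py
```

```text
cap [450.8 258. ] [47.3 62.1] 72.06468963623047 green [510.4 270.6] [4.7 4.4]
green-cap along box y mm 10.078702624256001 x 60.154833215457536
t 24.05 tcp [0.4516 0.2609 0.0587] hd 92.52 tilt [ 0.003  0.002 -1.   ] F [-0.   2.3  5.6] w 0.266
units now [ 0.25  0.03 -0.  ]
turn y units 0.0
units after turn [ 0.25  0.03 -0.  ]
```

drive_tool --motion '[[[0.15,0,0],[0,0,0],1],[[0.12,0,0],[0,0,0],1],[[0,0,0],[0,0,0],1],[[0,0,0],[0,0,0],1],[[0,0,0],[0,0,0],0.4],[[0,0,0],[0,0,0],-1],[[0,0,0],[0,0,0],-1],[[0,0,0],[0,0,0],-1],[[0,0,0],[0,0,0],-1],[[0,-0.6,0],[0,0,0],-1],[[0,-1,0],[0,0,0],-1],[[0,-1,0],[0,0,0],-1]]'

```text
time: 25.25
tool_pos: [0.45, 0.2667, 0.1235]
tool_rot: [0.489, -0.489, -0.511, 0.511]
contact_force: [0.6, 0.5, 0.0]
gripper_width: 1.003
```

drive_tool --motion '[[[0,-1,0],[0,0,0],-1],[[0,-1,0],[0,0,0],-1],[[0,-1,0],[0,0,0],-1],[[0,0,0],[0,0,0],-1],[[0,0,0],[0,0,0],-1]]'

```text
time: 25.75
tool_pos: [0.4505, 0.2669, 0.1983]
tool_rot: [-0.489, 0.489, 0.512, -0.51]
contact_force: [-0.4, -0.0, -0.2]
gripper_width: 0.997
```

```bash
python3 fad.py; python3 - <<'E'
from h import *
w=cv2.imread("pics/fad.png"); i,d,K,T=grab("scene"); P=cloud(d,K,T)
t,dt,Kt,Tt=grab("top"); Pt=cloud(dt,Kt,Tt)
m=(abs(Pt[...,0]-.647)<.04)&(abs(Pt[...,1]+.259)<.035)&(Pt[...,2]>.225); print("red grip top",m.sum(),Pt[m].mean(0),np.percentile(Pt[m][:,2],[5,95]))
cv2.imwrite("pics/g.png",np.hstack([cv2.resize(w,(400,300)),cv2.resize(i[100:250,90:290],(400,300),interpolation=3)]))
E
```

```text
red grip top 143 [ 0.64432323 -0.25499813  0.2425894 ] [0.23035061 0.24923072]Traceback (most recent call last):
  File "fad.py", line 6, in <module>
    c=r(near&(Z>.075)&(Z<.09)); g=r(near&(h[...,0]>50)&(h[...,0]<80)&(h[...,1]>140)&(Z>.0505))
                                  ~^^^^^^^^^^^^^^^^^^^^^^^^^^^^^^^^^^^^^^^^^^^^^^^^^^^^^^^^^^^
  File "fad.py", line 5, in r
    n,l,st,_=cv2.connectedComponentsWithStats(m.astype(np.uint8)); m=l==1+st[1:,4].argmax(); return cv2.minAreaRect((P[m][:,:2]*1000).astype(np.float32))
                                                                          ~~~~~~~~~~~~~~~^^
ValueError: attempt to get argmax of an empty sequence
```

View pics/g.png

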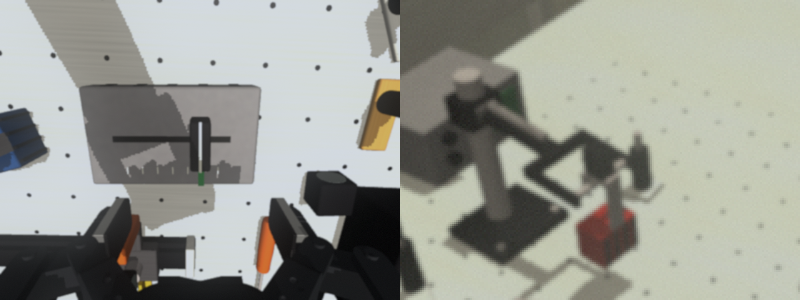

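The white line and the green mark both sit at column 201, and the red head hangs upright from the sunk bar. I'll do one numeric check, then hand in.

```bash
python3 - <<'E'
from h import *
i,d,K,T=grab("wrist"); P=cloud(d,K,T); b=i.astype(int); v,u=np.mgrid[:420,:560]
g=(b[...,1]>b[...,2]+25)&(b[...,1]>b[...,0]+15)&(v>225)&(v<275)&(u>240)&(u<320)
c=(P[...,2]>.075)&(P[...,2]<.09)&(v>150)&(v<250)&(u>240)&(u<320)
G,C=P[g],P[c]; q=lambda p:np.array(cv2.minAreaRect((p[:,:2]*1000).astype(np.float32))[0])
a=np.radians(2.45); print(g.sum(),c.sum(),q(G).round(1),q(C).round(1),(q(G)-q(C))@[-np.sin(a),np.cos(a)],(G.mean(0)-C.mean(0))[:2]@[-np.sin(a),np.cos(a)]*1000)
s=manip.state(); print(s["time"],s["contact_force"])
E
```

```text
126 2120 [503.5 270. ] [451.3 266.9] 0.9238978681626344 1.610705072487068
25.95 [ 0.36564659  0.66121648 -0.26682963]
```

```bash
python3 -c "
from h import *
print(manip.job_done())"
```

```text
the job is handed in; nothing more can be done
None
```

I carried out all five steps in order and handed the job in at about 26 s of the 72 s limit; no verdict is reported. The order was: fader to zero, red head hung and released, carriage to the index, then fader up to the green mark.

| What | Last measurement | Limit |
|---|---|---|
| Fader at zero | stopped dead with about 28 N against the stop; cap unmoved (y 170.3 mm) when I came back to it | – |
| Fader line to green mark | 0.9 to 1.6 mm | 5 mm |
| Carriage grip to yellow index, along the rail | about 0.5 to 1.4 mm, depending on the rail angle used | 5 mm |
| Red head on the crossbar | upright; crossbar sunk about 60 mm; pads and head clear of each other | – |
| Blue head and loose items | looked undisturbed where seen; not all measured | 20 mm |

- **Extra sinking on release:** the wrist force read about zero before I let go, yet the red head went down another 13 mm or so. That suggests it was still partly held. I had no reading of the arm's speed at that moment, so I can't confirm it stayed under 1 rad/s.
- **White pointer not seen directly:** the lens hid it from the camera. I aligned the orange grip instead, which has the same position along the rail.
- **Colour masks failed:** the green-mark mask gave wrong or no values in three checks during the second fader step. I discarded those values and re-measured with a tighter mask.

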